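Stand the fallen card stands up again

ROBOT

A 6-joint arm with a two-finger parallel gripper is mounted at the origin on the work surface. World frame = base frame: x ahead of the robot, y to its left, z up, the work surface at z = 0. Lengths are in m, angles in degrees, forces in N, time in s.
With the tool pointing down it reaches from about 0.4 to 0.825 m from the base axis. Payload 7 kg.
Tool frame: the origin (TCP) lies midway between the tips of the shut fingers; the grasp point (between the pads) lies 19 mm behind it; z points along the fingers, y is the line along which they close (so a half turn about z gives the same grasp; the last joint's range is limited). The gripper opens to 88 mm and grips with 3 to 60 N. Pads are 19 mm wide; open, the fingers measure 130 mm over their backs; the gripper's body (78 mm by 193 mm) begins 47 mm behind the grasp point.
Start: joints at [90.877, 20.546, 0.682, 0, -70.136, -16.507], TCP at [0.182, 0.65, 0.227] pointing down, gripper open.
Joint ranges: [-176.03, 176.03], [-82.01, 121.73], [-58.28, 71.71], [-173.87, 95.51], [-174.79, -0.11], [-173.66, 173.66]. Speed limits (degrees/s): [136.94, 136.94, 172.46, 180, 180, 180].

INTERFACE

Orientations are given as [roll, pitch, yaw] about the fixed x, y, z axes, in that order (R = Rz(yaw) Ry(pitch) Rx(roll)).
In Python, from plant import * gives the robot as it stands.
- The arm moves only by the tool move_arm, never from a script. Its argument "commands" is a list of rows, each a list of 7 numbers: the shift along the world's x, y, z in mm, then the turn, a rotation vector about the world's x, y, z in degrees, then the opening in per cent of the stroke, from 0 (shut) to 100 (fully open). In form: [[x, y, z, rx, ry, rz, fingers], ...]. A call has 1 to 20 rows; each row shifts and turns the commanded pose from where the row before left it; what a row does not reach is not made up. A row lasts 1/10 s, in which the tool goes at most 50 mm and 8.59 degrees, less where a joint would pass 70% of its speed; a pose out of reach is approached as far as the arm can. A call with a gripper value outside its range is refused whole. The fingers move at their own pace and stop on an object; "squeeze" is the grip in N (left out, the last holds). Time passes only in rows, so rows that do not move let the fingers close. It gives the time, the measured TCP pose, the force and the opening at its end, in the units of the state.
- get_state(): the state, without advancing time (a new reading comes with each control period).
- capture(name): name is "scene" or "top"; returns a dict with "frame" (480x640x3 uint8, blue, green, red), "camera_matrix" (3x3 intrinsics, pixels), "world_to_cam" (4x4, takes a point from world to camera coordinates). Camera axes: x right, y up, looking along -z (the intrinsics and any distortion apply to the point x, -y, -z); pixel columns grow to the right and rows downward; lengths in m; the calibration is good to about 2 mm. A picture is of the moment at which its call begins. There is no depth.
- close_job(): hands the job in, once; it reports no verdict.
The state is a dict: "time_s": time; "joints": joint angles; "qd": joint speeds; "joint_torque": joint torques, N m; "tcp_pos": TCP position; "eef_rot": TCP orientation; "contact_force": force on the tool from outside, world axes, zero at the start; "moment": the same for the moment, N m; "gripper_width": finger opening in m.
Only numpy, scipy, OpenCV 4.12 (cv2) and the standard library are available. Lean on these libraries where they do the work, as an engineer would, in place of code of your own. Each camera call takes 0.05 s, during which the arm holds its last target. There are 200 camera calls.

TASK

Two of the three L-shaped plywood card stands on the sewing table have fallen on their backs. Push each fallen one over by its foot, with the outside of the fingers, until it stands upright on its foot again about where it lay, one after the other in any order. Do not pick up or lift a stand, and leave the stand that still stands and the other things on the table alone.

Things in the scene. Friction and masses are not known exactly. Their poses are not given: they have to be found in the camera images.
- large_stand: Larger fallen L-shaped plywood card stand, 260 g, on its back, card face up. Back panel 130 x 90 x 8 mm lies flat; foot panel 100 x 90 x 8 mm at one end sticks up. Origin: middle of the outer corner edge, on the table lying or standing. x: along the back away from the foot (up once it stands). z: along the foot, up while lying. Foot fills x 0-8, back z 0-8 mm.
- small_stand: Smaller fallen L-shaped plywood card stand, 160 g, on its back, card face up. Back panel 96 x 70 x 8 mm lies flat; foot panel 80 x 70 x 8 mm at one end sticks up. Origin: middle of the outer corner edge, on the table lying or standing. x: along the back away from the foot (up once it stands). z: along the foot, up while lying. Foot fills x 0-8, back z 0-8 mm.
- large_foot_end (a point): Centre of the free end edge of the larger fallen stand's foot, 100 mm from the corner edge and half-way through the 8 mm thickness; axes as the stand. Pushing the foot's inner (card side) face near here, in the stand's -x direction, turns it about the corner edge; after some 45 degrees it falls onto its foot by itself.
- small_foot_end (a point): Centre of the free end edge of the smaller fallen stand's foot, 80 mm from the corner edge and half-way through the 8 mm thickness; axes as the stand. Pushing the foot's inner (card side) face near here, in the stand's -x direction, turns it about the corner edge; after some 45 degrees it falls onto its foot by itself.
- standing_stand: Card stand of the same kind that already stands (back 112 mm high, foot 90 mm long, 80 mm wide, panels 8 mm, about 210 g); leave it alone. Origin: middle of the outer corner edge between back and foot, on the table. z up along the back; the foot runs along -x.
- spool_a: Standing spool of thread, 28 mm across, 42 mm high, beside the larger fallen stand; a bystander. Origin: centre of its underside.
- spool_b: Standing spool of thread, 28 mm across, 42 mm high, beside the smaller fallen stand; a bystander. Origin: centre of its underside.
- spool_c: Standing spool of thread, 28 mm across, 42 mm high, beside the stand that still stands; a bystander. Origin: centre of its underside.
- jar: Glass jar with lid, 68 mm across, 75 mm high, towards the far side; a bystander. Origin: centre of its underside.
- tin: Low round steel pin tin, 84 mm across, 34 mm high, towards the far side; a bystander. Origin: centre of its underside.
- scissors: Scissors with red handles lying flat, about 210 mm long, 110 mm wide, 12 mm high; a bystander. Origin: on the table near the rivet; blades along +x.
- phone: Phone in a teal case lying flat, 160 x 78 x 11 mm; a bystander. Origin: centre of its underside; long side along x.

How it is judged (in metres and radians):
At the end, for the whole second after the job is handed in: Both fallen stands stand on their feet, backs within 0.1 rad of vertical, at rest, their corner edges on the table (under 10 mm) and within 80 mm of where they were; the third stand still stands upright (within 0.1 rad) (angle between each of large_stand, small_stand's own x axis and vertical below 0.1 rad and height (world z) of each of large_stand, small_stand below 0.01 m and distance of each of large_stand, small_stand from where it was at the start of the episode below 0.08 m and angular speed of each of large_stand, small_stand below 0.2 rad/s and linear speed of each of large_stand, small_stand below 0.03 m/s and angle between standing_stand's own z axis and vertical below 0.1 rad); the robot touches nothing.
It fails at once if a fallen stand's corner edge is lifted more than 30 mm off the table (height (world z) of any of large_stand, small_stand above 0.03 m).
It fails at once if the stand that still stands is moved more than 30 mm or tipped more than 0.3 rad (distance of standing_stand from where it was at the start of the episode above 0.03 m or angle between standing_stand's own z axis and vertical above 0.3 rad).
It fails at once if a bystander is moved more than 40 mm, or a spool, the jar or the tin is tipped over (distance of any of spool_a, spool_b, spool_c, jar, tin, scissors, phone from where it was at the start of the episode above 0.04 m or angle between any of spool_a, spool_b, spool_c, jar, tin's own z axis and vertical above 0.6 rad).
It also fails if it takes over 58 s, if anything falls off the work surface, if the arm or the gripper's body presses on something with over 40 N, if the wrist force passes 120 N, or if a joint passes its speed limit or range.

## Working session

There is one attempt and no reset: what is moved stays moved. The work goes in short steps, Python scripts to look and compute and a tool call to move; the robot and the scene stay as the last step left them, time stands still between calls to the robot, and variables do not carry over. Pictures are saved under pics/ and viewed, on a budget of 10 in all, crops included, one or two more only if the job needs it, and the job is handed in when it is done.

Besides the shell and the picture viewer there is one more tool, called after "Call:" by a JSON object that holds its "fn" and its "kwargs". move_arm: Moves the arm, as the interface text tells. Its arguments: {"type":"object","properties":{"commands":{"type":"array"},"squeeze":{"type":"number"}},"required":["commands"]}

```bash
mkdir -p pics
cat > h.py <<'E'
from plant import *
import numpy as np, cv2
def save(n,c):
    d=capture(c); cv2.imwrite(f'pics/{n}.png',d['frame']); np.savez(f'pics/{n}.npz',K=d['camera_matrix'],T=d['world_to_cam']); return d
def ray(n,u,v,z=0.):
    d=np.load(f'pics/{n}.npz');K,T=d['K'],d['T']
    r=np.linalg.inv(K)@[u,v,1]; r=np.array([r[0],-r[1],-r[2]])
    R,t=T[:3,:3],T[:3,3]; c=-R.T@t; w=R.T@r
    return c+w*(z-c[2])/w[2]
def proj(n,p):
    d=np.load(f'pics/{n}.npz');K,T=d['K'],d['T']
    q=T[:3,:3]@np.array(p)+T[:3,3]; q=K@[q[0],-q[1],-q[2]]; return q[:2]/q[2]
E
python3 - <<'E'
from h import *
for c in('scene','top'):
    d=save(c+'0',c); print({k:v for k,v in d.items() if k!='frame'})
print(get_state())
E
```

```text
{'camera_matrix': array([[526.06820487,   0.        , 314.48578664],
       [  0.        , 526.06820487, 234.14934   ],
       [  0.        ,   0.        ,   1.        ]]), 'world_to_cam': array([[ 0.12331685,  0.99235181, -0.00555411, -0.08026981],
       [-0.7771161 ,  0.10004777,  0.62135418,  0.40928122],
       [ 0.61715762, -0.07230725,  0.78351014, -1.81211032],
       [ 0.        ,  0.        ,  0.        ,  1.        ]])}
{'camera_matrix': array([[601.07820864,   0.        , 318.13498269],
       [  0.        , 601.07820864, 247.40819291],
       [  0.        ,   0.        ,   1.        ]]), 'world_to_cam': array([[ 1.72780936e-02, -9.99850225e-01, -9.97826603e-04,
         7.29592982e-03],
       [ 9.92409015e-01,  1.70279544e-02,  1.21796535e-01,
        -5.83403602e-01],
       [-1.21761302e-01, -3.09466405e-03,  9.92554587e-01,
        -1.71068959e+00],
       [ 0.00000000e+00,  0.00000000e+00,  0.00000000e+00,
         1.00000000e+00]])}
{'time_s': 0.1, 'joints': array([ 9.08771997e+01,  2.05842638e+01,  6.40509935e-01, -1.65857436e-02,
       -7.01360155e+01, -1.65081547e+01]), 'qd': array([ 0.01341933, -0.1434057 ,  0.11193481,  0.10965404,  0.04596049,
       -0.05878796]), 'joint_torque': array([-7.96946933e-04, -5.84160089e+01,  2.93751597e+01,  7.01535612e+00,
        1.01628515e-02, -5.66166727e-05]), 'tcp_pos': array([0.181773  , 0.64962393, 0.22576592]), 'eef_rot': array([ 1.79919088e+02, -7.71843545e-03, -1.56365960e+01]), 'contact_force': array([ 1.17426305, -0.8071554 ,  0.4789803 ]), 'moment': array([-0.02485246, -0.01371349,  0.00335401]), 'gripper_width': 0.08752810258435671}
```

View pics/scene0.png

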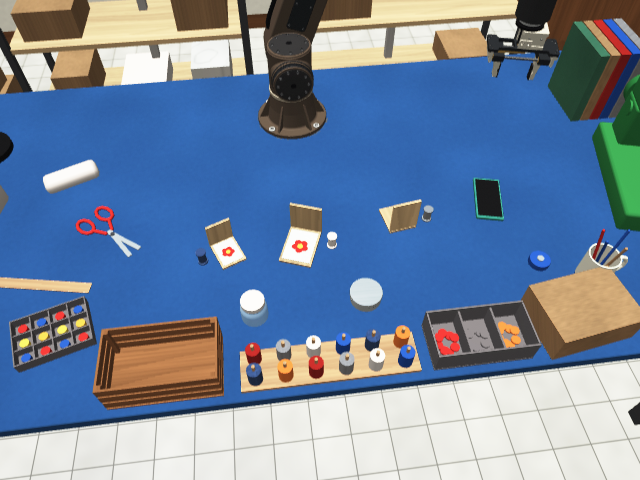

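View pics/top0.png

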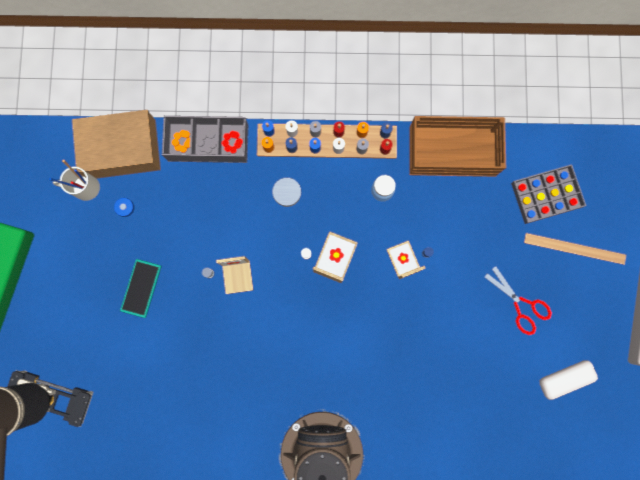

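The scene view shows the small stand at about (226,245), the large one at (301,238) and the standing one at (402,216). The feet of both fallen stands are on the robot side. Next I'll enlarge crops to read the corners.

Run:
```python
import cv2,numpy as np
a=cv2.imread('pics/scene0.png')[190:280,190:350]; b=cv2.imread('pics/top0.png')[225:290,290:440]
a=cv2.resize(a,None,fx=5,fy=5,interpolation=cv2.INTER_CUBIC)[:300+150]; b=cv2.resize(b,None,fx=5.333,fy=5.333,interpolation=cv2.INTER_CUBIC)
cv2.imwrite('pics/c1.png',a);cv2.imwrite('pics/c2.png',b);print(a.shape,b.shape)
```

```text
(450, 800, 3) (347, 800, 3)
```

View pics/c1.png

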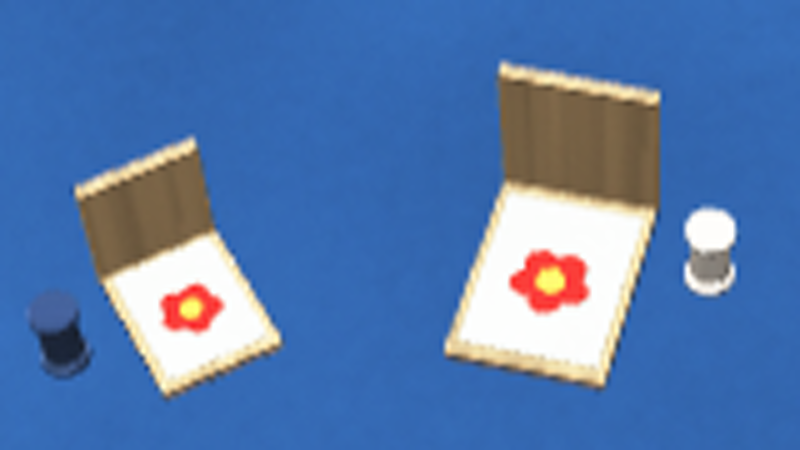

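View pics/c2.png

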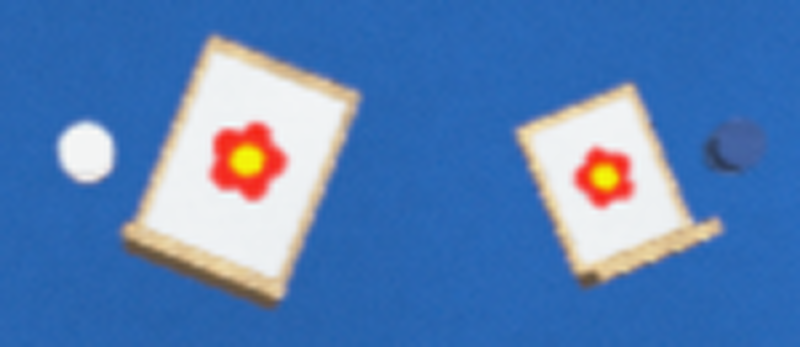

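The crops show both stands clearly. In the scene crop, the large stand's foot top edge runs (501,64)–(660,92) and its back end (447,348)–(603,380). The small stand's foot top edge runs (76,187)–(194,140) and its back end (166,392)–(279,342). I'll turn these into positions and check them against the given sizes.

Run:
```python
from h import *
S=lambda x,y,z:ray('scene0',190+x/5-.4,190+y/5-.4,z)
T=lambda x,y,z:ray('top0',290+x/5.333-.4,225+y/5.333-.4,z)
def fit(name,H,far_s,in_s,top_s,far_t,L):
    f=[S(*p,.008) for p in far_s]; i=[S(*p,.008) for p in in_s]; t=[S(*p,H) for p in top_s]; g=[T(*p,.008) for p in far_t]
    for n,q in(('farS',f),('inS',i),('topinS',t),('farT',g)): print(name,n,np.round(q,4)[:,:2].tolist(),'w',round(np.linalg.norm(q[0]-q[1]),4))
    fm=np.mean(f+g,axis=0);im=np.mean(i+t,axis=0); d=(fm-im)[:2]
    print('len',np.linalg.norm(d),'yaw',np.degrees(np.arctan2(d[1],d[0])))
    for q in(f,i,t,g):
        e=(q[1]-q[0])[:2]; print(' yaw from edge',round(np.degrees(np.arctan2(e[1],e[0]))-90,1))
    u=d/np.linalg.norm(d); print('origin',fm[:2]-u*L)
fit('L',.1,[(447,348),(603,378)],[(506,184),(655,208)],[(500,77),(658,104)],[(213,38),(360,97)],.13)
fit('S',.08,[(166,390),(279,340)],[(102,280),(215,233)],[(78,195),(196,150)],[(517,130),(633,85)],.096)
print('spoolA',S(709,228,.042),T(87,152,.042),'spoolB',S(53,312,.042),T(742,145,.042))
print('jar',ray('top0',384,186,.075),'tin',ray('top0',287,191,.034),'std',ray('top0',233,262,.112))
```

```text
L farS [[0.6085, -0.0915], [0.6389, -0.01]] w 0.0869
L inS [[0.4984, -0.0488], [0.5266, 0.0329]] w 0.0864
L topinS [[0.499, -0.0484], [0.5291, 0.0338]] w 0.0875
L farT [[0.6339, -0.0155], [0.6023, -0.0974]] w 0.0878
len 0.11706499877220743 yaw -23.137913290414613
 yaw from edge -20.5
 yaw from edge -19.0
 yaw from edge -20.1
 yaw from edge -201.1
origin [ 0.50138273 -0.00253895]
S farS [[0.617, -0.2429], [0.5916, -0.1815]] w 0.0665
S inS [[0.5381, -0.2769], [0.5129, -0.214]] w 0.0678
S topinS [[0.5359, -0.278], [0.5125, -0.215]] w 0.0672
S farT [[0.5854, -0.1845], [0.6116, -0.2486]] w 0.0693
len 0.0828036464633217 yaw 22.43406521473598
 yaw from edge 22.4
 yaw from edge 21.8
 yaw from edge 20.3
 yaw from edge -157.8
origin [ 0.5126497  -0.25102247]
spoolA [0.57119935 0.05649894 0.042     ] [0.56522436 0.0523656  0.042     ] spoolB [ 0.58300484 -0.29735169  0.042     ] [ 0.57513953 -0.30266448  0.042     ]
jar [ 0.75947134 -0.16905481  0.075     ] tin [0.74900794 0.11182536 0.034     ] std [0.52907203 0.25215004 0.112     ]
```

The two views agree: panel widths read 86–88 mm against 90 and 67–69 mm against 70, and the foot plane gives the same position at both heights. That puts the large stand's origin at about (0.504,−0.004) with yaw −21°, and the small one's at (0.516,−0.249) with yaw +22°. I'll swing round at height with the fingers shut and do the small stand first. The sides of the fingers will face its foot.

Call:
{"fn": "move_arm", "kwargs": {"commands": [[39.5, -22, 0, 0, 0, -5.7, 0], [39.5, -22, 0, 0, 0, -5.7, 0], [39.5, -22, 0, 0, 0, -5.7, 0], [39.5, -22, 0, 0, 0, -5.7, 0], [39.5, -22, 0, 0, 0, -5.7, 0], [29, -33, 0, 0, 0, -5.7, 0], [29, -33, 0, 0, 0, -5.7, 0], [29, -33, 0, 0, 0, -5.7, 0], [29, -33, 0, 0, 0, -5.7, 0], [29, -33, 0, 0, 0, -5.7, 0], [16, -40, 0, 0, 0, -5.7, 0], [16, -40, 0, 0, 0, -5.7, 0], [16, -40, 0, 0, 0, -5.7, 0], [16, -40, 0, 0, 0, -5.7, 0], [16, -40, 0, 0, 0, -5.7, 0], [2, -42, 0, 0, 0, -5.7, 0], [2, -42, 0, 0, 0, -5.7, 0], [2, -42, 0, 0, 0, -5.7, 0], [2, -42, 0, 0, 0, -5.7, 0], [2, -42, 0, 0, 0, -5.7, 0]]}}

```text
time_s: 2.1
tcp_pos: [0.614, -0.0367, 0.2263]
eef_rot: [180.0, -0.0, -129.9]
contact_force: [0.1, -0.4, 0.8]
gripper_width: 0.0004
```

Call:
{"fn": "move_arm", "kwargs": {"commands": [[-13, -39, 0, 0, 0, -5.7, 0], [-13, -39, 0, 0, 0, -5.7, 0], [-13, -39, 0, 0, 0, -5.7, 0], [-13, -39, 0, 0, 0, -5.7, 0], [-13, -39, 0, 0, 0, -5.7, 0], [0, 0, 0, 0, 0, 0, 0], [0, 0, 0, 0, 0, 0, 0]]}}

```text
time_s: 2.8
tcp_pos: [0.5487, -0.2309, 0.2262]
eef_rot: [180.0, -0.0, -158.2]
contact_force: [0.1, 0.1, 0.2]
gripper_width: 0.0004
```

Call:
{"fn": "move_arm", "kwargs": {"commands": [[1, -2, -40, 0, 0, 0, 0], [1, -2, -40, 0, 0, 0, 0], [0, 0, -40, 0, 0, 0, 0], [0, 0, -38, 0, 0, 0, 0], [0, 0, 0, 0, 0, 0, 0], [-8, -3, 0, 0, 0, 0, 0], [-5, -2, 0, 0, 0, 0, 0], [-5, -2, 0, 0, 0, 0, 0], [-5, -2, 0, 0, 0, 0, 0], [-4, -2, 0, 0, 0, 0, 0], [-4, -2, 0, 0, 0, 0, 0], [-4, -2, 0, 0, 0, 0, 0], [0, 0, 0, 0, 0, 0, 0]]}}

```text
time_s: 4.1
tcp_pos: [0.5158, -0.2493, 0.0686]
eef_rot: [180.0, -0.0, -158.2]
contact_force: [0.6, 0.3, 0.8]
gripper_width: 0.0005
```

Run:
```python
from h import *
a=save('s1','scene')['frame'][180:280,170:350]; b=save('t1','top')['frame'][210:310,320:500]
a,b=[cv2.resize(x,None,fx=3,fy=3,interpolation=cv2.INTER_CUBIC) for x in(a,b)]
cv2.imwrite('pics/m1.png',np.vstack([a,b])); print(get_state()['contact_force'])
```

```text
[ 0.06721504 -0.29458454 -0.7603427 ]
```

View pics/m1.png

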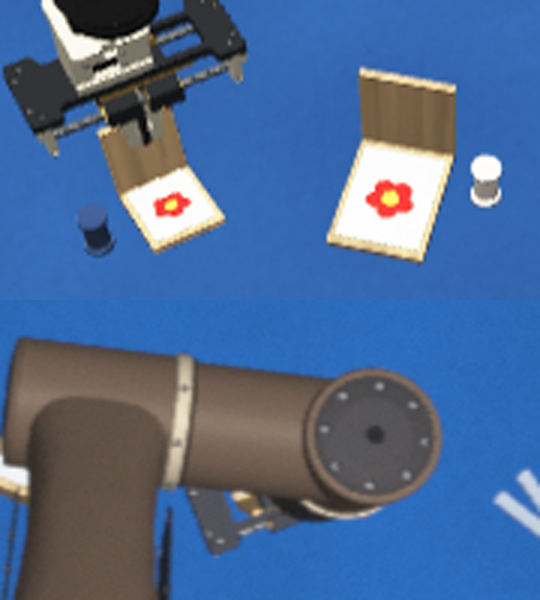

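The finger is on the foot. The back's far end has moved up about 5 px while the foot's base (211,244) has stayed put, so the stand is tipping and not sliding. I'll carry on along the arc.

Call:
{"fn": "move_arm", "kwargs": {"commands": [[-4, -1.6, -1, 0, 0, 0, 0], [-4, -1.6, -1, 0, 0, 0, 0], [-4, -1.6, -1, 0, 0, 0, 0], [-4, -1.6, -2, 0, 0, 0, 0], [-3.6, -1.5, -2, 0, 0, 0, 0], [-3.6, -1.5, -2.5, 0, 0, 0, 0], [-3.6, -1.5, -2.5, 0, 0, 0, 0], [-3.6, -1.5, -2.5, 0, 0, 0, 0], [-2.7, -1.1, -2.7, 0, 0, 0, 0], [-2.7, -1.1, -2.7, 0, 0, 0, 0], [-2.7, -1.1, -2.7, 0, 0, 0, 0], [-2.3, -1, -3, 0, 0, 0, 0], [-2.3, -1, -3, 0, 0, 0, 0], [-2.3, -1, -3, 0, 0, 0, 0], [0, 0, 0, 0, 0, 0, 0], [0, 0, 0, 0, 0, 0, 0]]}}

```text
time_s: 5.8
tcp_pos: [0.471, -0.2677, 0.0369]
eef_rot: [-180.0, -0.0, -158.1]
contact_force: [0.5, -0.1, -0.1]
gripper_width: 0.0003
```

Run:
```python
from h import *
a=save('s2','scene')['frame'][150:280,170:350]
cv2.imwrite('pics/m2.png',cv2.resize(a,None,fx=4,fy=4,interpolation=cv2.INTER_CUBIC)); print(get_state()['contact_force'])
```

```text
[ 0.71142202 -0.80044047 -0.20625603]
```

View pics/m2.png

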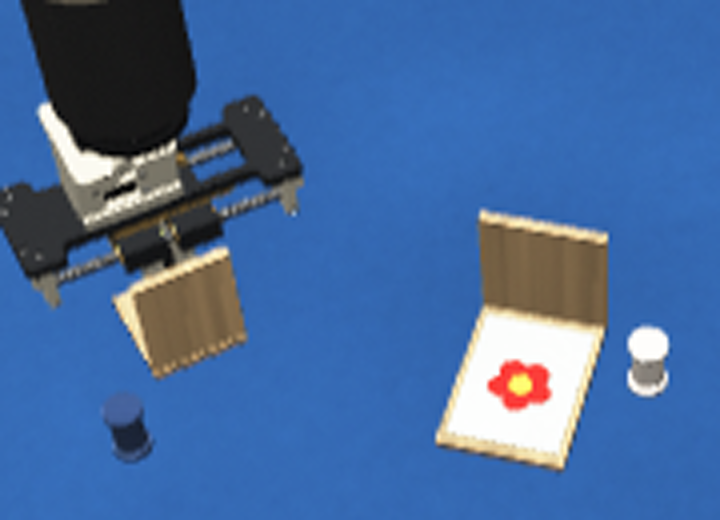

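The back's outer side now faces the camera, with bottom corners at (157,377) and (245,340) and top at (133,287) and (228,250) in the crop. I'll check whether it is really upright before withdrawing.

Run:
```python
from h import *
P=lambda x,y,z:ray('s2',170+x/4-.4,150+y/4-.4,z)
b=[P(157,377,0),P(245,340,0)];print(b, np.linalg.norm(b[0]-b[1]))
for z in(.085,.09,.094,.096): print(z,P(133,287,z),P(228,250,z))
```

```text
[array([ 0.52526876, -0.28135277,  0.        ]), array([ 0.50003736, -0.21958036,  0.        ])] 0.06672670759469622
0.085 [ 0.51404958 -0.28355527  0.085     ] [ 0.48933601 -0.2197833   0.085     ]
0.09 [ 0.51836541 -0.28266997  0.09      ] [ 0.49376626 -0.21919322  0.09      ]
0.094 [ 0.52181808 -0.28196172  0.094     ] [ 0.49731045 -0.21872116  0.094     ]
0.096 [ 0.52354442 -0.2816076   0.096     ] [ 0.49908255 -0.21848513  0.096     ]
```

The back is vertical: its top edge at z=0.096 lies over its base to within 2 mm. The corner is within about 5 mm of where it was. Now I'll go straight up and over to the large stand.

Call:
{"fn": "move_arm", "kwargs": {"commands": [[0, 0, 20, 0, 0, 0, 0], [0, 0, 40, 0, 0, 0, 0], [0, 0, 40, 0, 0, 0, 0], [0, 0, 42, 0, 0, 0, 0], [0, 0, 42, 0, 0, 0, 0], [8.8, 31.2, 0, 0, 0, -5.4, 0], [8.8, 31.2, 0, 0, 0, -5.4, 0], [8.8, 31.2, 0, 0, 0, -5.4, 0], [8.8, 31.2, 0, 0, 0, -5.4, 0], [8.8, 31.2, 0, 0, 0, -5.4, 0], [8.8, 31.2, 0, 0, 0, -5.4, 0], [8.8, 31.2, 0, 0, 0, -5.4, 0], [8.8, 31.2, 0, 0, 0, -5.4, 0], [0, 0, 0, 0, 0, 0, 0], [0, 0, 0, 0, 0, 0, 0]]}}

```text
time_s: 7.35
tcp_pos: [0.5414, -0.0174, 0.221]
eef_rot: [-180.0, -0.0, 158.8]
contact_force: [0.8, -0.6, -0.7]
gripper_width: 0.0003
```

Call:
{"fn": "move_arm", "kwargs": {"commands": [[0, 0, -34, 0, 0, 0, 0], [0, 0, -34, 0, 0, 0, 0], [0, 0, -34, 0, 0, 0, 0], [0, 0, -33, 0, 0, 0, 0], [0, 0, 0, 0, 0, 0, 0], [-7, 2.5, 0, 0, 0, 0, 0], [-5, 2, 0, 0, 0, 0, 0], [-5, 2, 0, 0, 0, 0, 0], [-5, 2, 0, 0, 0, 0, 0], [-5, 2, 0, 0, 0, 0, 0], [-5, 1.8, 0, 0, 0, 0, 0], [-5, 1.8, 0, 0, 0, 0, 0], [-4.5, 1.7, 0, 0, 0, 0, 0], [0, 0, 0, 0, 0, 0, 0]]}}

```text
time_s: 8.75
tcp_pos: [0.4992, -0.0021, 0.0859]
eef_rot: [-180.0, -0.0, 158.7]
contact_force: [0.8, -0.2, 0.7]
gripper_width: 0.0005
```

Run:
```python
from h import *
a=save('s3','scene')['frame'][150:280,190:370]
cv2.imwrite('pics/m3.png',cv2.resize(a,None,fx=4,fy=4,interpolation=cv2.INTER_CUBIC)); print(get_state()['contact_force'])
```

```text
[ 0.69296968 -0.72258551  1.6022235 ]
```

View pics/m3.png

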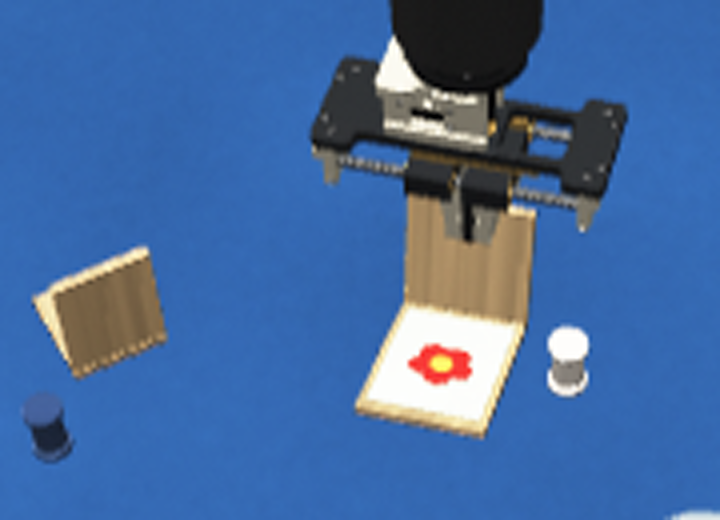

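The small stand is standing on its own. The large one's far end has risen (its corner is now at (480,437) in the crop, against about 466 before) and its hinge line hasn't moved. I'll continue.

Call:
{"fn": "move_arm", "kwargs": {"commands": [[-4, 1.5, -1.3, 0, 0, 0, 0], [-4, 1.5, -1.3, 0, 0, 0, 0], [-4, 1.5, -1.3, 0, 0, 0, 0], [-4, 1.5, -1.5, 0, 0, 0, 0], [-4, 1.5, -1.5, 0, 0, 0, 0], [-3.6, 1.4, -2.4, 0, 0, 0, 0], [-3.6, 1.4, -2.4, 0, 0, 0, 0], [-3.6, 1.4, -2.4, 0, 0, 0, 0], [-3.6, 1.4, -2.4, 0, 0, 0, 0], [-3.6, 1.4, -2.4, 0, 0, 0, 0], [-2.9, 1.1, -3.2, 0, 0, 0, 0], [-2.9, 1.1, -3.2, 0, 0, 0, 0], [-2.9, 1.1, -3.2, 0, 0, 0, 0], [-2.9, 1.1, -3.2, 0, 0, 0, 0], [-2.9, 1.1, -3.2, 0, 0, 0, 0], [-2, 0.7, -3, 0, 0, 0, 0], [-2, 0.7, -3, 0, 0, 0, 0], [-2, 0.7, -3, 0, 0, 0, 0], [0, 0, 0, 0, 0, 0, 0], [0, 0, 0, 0, 0, 0, 0]]}}

```text
time_s: 10.8
tcp_pos: [0.4414, 0.0199, 0.0421]
eef_rot: [-180.0, 0.0, 158.7]
contact_force: [-1.5, 0.1, 0.2]
gripper_width: 0.0005
```

Run:
```python
from h import *
a=save('s4','scene')['frame'][150:280,190:370]
cv2.imwrite('pics/m4.png',cv2.resize(a,None,fx=4,fy=4,interpolation=cv2.INTER_CUBIC)); print(get_state()['contact_force'])
```

```text
[ 0.2192996  -0.30419672 -0.39256535]
```

View pics/m4.png

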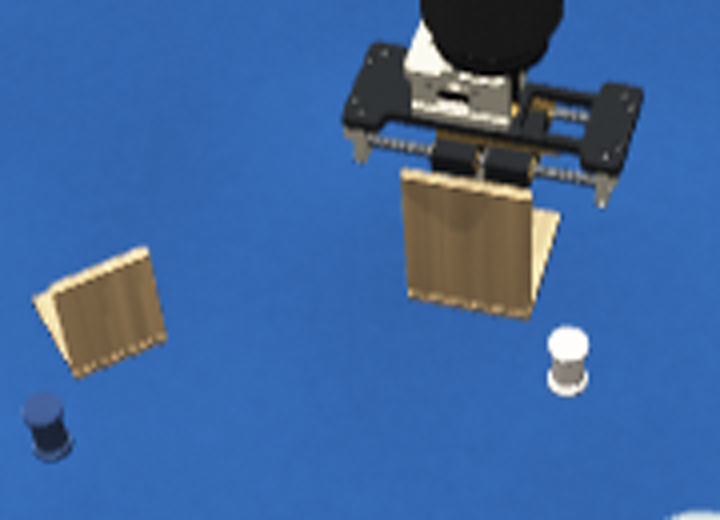

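The large stand is up too, with its outer back facing the camera and its base at (407,296)–(530,318) in the crop. I'll go straight up, then take a last check picture.

Call:
{"fn": "move_arm", "kwargs": {"commands": [[0, 0, 20, 0, 0, 0, 0], [0, 0, 40, 0, 0, 0, 0], [0, 0, 40, 0, 0, 0, 0], [0, 0, 45, 0, 0, 0, 0], [0, 0, 45, 0, 0, 0, 0], [0, 0, 0, 0, 0, 0, 0], [0, 0, 0, 0, 0, 0, 0], [0, 0, 0, 0, 0, 0, 0], [0, 0, 0, 0, 0, 0, 0], [0, 0, 0, 0, 0, 0, 0]]}}

```text
time_s: 11.85
tcp_pos: [0.441, 0.0196, 0.2311]
eef_rot: [-179.9, -0.1, 158.7]
contact_force: [0.6, -0.5, -0.2]
gripper_width: 0.0004
```

Run:
```python
from h import *
a=save('s5','scene')['frame'][150:300,190:450]
cv2.imwrite('pics/m5.png',cv2.resize(a,None,fx=3,fy=3,interpolation=cv2.INTER_CUBIC)); print(get_state()['contact_force'])
P=lambda x,y,z:ray('s4',190+x/4-.4,150+y/4-.4,z)
print('large base',P(407,296,0),P(530,318,0),'top',P(402,180,.13),P(531,200,.13))
```

```text
[-0.73221043 -0.16774685 -0.16873333]
large base [ 0.48174655 -0.04596179  0.        ] [0.51317908 0.03896912 0.        ] top [ 0.48889538 -0.04478165  0.13      ] [0.51777306 0.03826545 0.13      ]
```

View pics/m5.png

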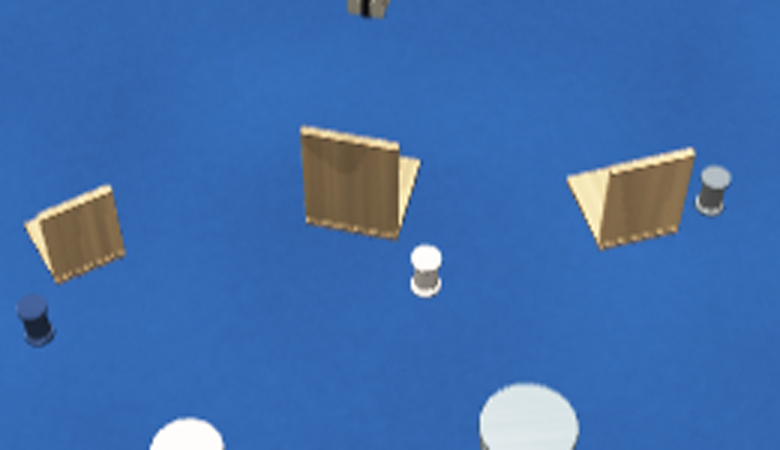

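All three stands are upright, nothing else has moved and the gripper is clear above. I'm handing in.

```bash
python3 -c "
from h import *
print(close_job())"
```

```text
the job is handed in; nothing more can be done
None
```

Both fallen stands are back up on their feet, and the job was handed in at about 12 s of the 58 s allowed. I pushed each one over by the inner face of its foot with the sides of the shut fingers, the small one first.

- **Small stand:** its top edge lies over its base to within about 2 mm, so it is vertical within what I can measure. Its corner edge is about 5 mm from where it was.
- **Large stand:** its top and base differ by 5–7 mm over 130 mm, about 0.05 rad. That is inside the 0.1 rad limit, and some of it may be reading error. Its corner edge is within about 1 cm of where it was.
- **Other things:** in the last picture the standing stand, the three spools, the jar and the tin look undisturbed. The scissors and phone were not in that picture, but I did not work near them. The gripper hung clear at 0.23 m, and the last force readings were noise level, under 1 N.

No check failed. I did not measure tilt again in the final picture, which was taken after the gripper withdrew; both stands looked upright in it. The hand-in gives no verdict.

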